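# Put the glue stick away in the desk organizer

### The arm

A 7-joint arm with a two-finger parallel gripper is mounted at the origin on a cart in front of the work surface, level with it; the furniture and walls round the work are solid. World frame = base frame: x ahead of the robot, y to its left, z up, the work surface at z = 0. Lengths are in m, angles in rad, forces in N, time in s.
With the tool pointing down it reaches from about 0.4 to 0.875 m from the base axis. Payload 19.3 kg.
Tool frame: the origin (TCP) lies midway between the tips of the shut fingers; the grasp point (between the pads) lies 19 mm behind it; z points along the fingers, y is the line along which they close (so a half turn about z gives the same grasp; the last joint's range is limited). The gripper opens to 85 mm and grips with 20 to 120 N. Pads are 22 mm wide; open, the fingers measure 114 mm over their backs; the gripper's body (76 mm by 85 mm) begins 54 mm behind the grasp point. The pads swing forward as they close: fully open they stand 13 mm farther back than shut.
Start: joints at [1.058, 0.521, -0.036, 1.599, 0.021, 1.021, -0.113], TCP at [0.268, -0.565, 0.231] pointing down, gripper open.
Joint ranges: [-2.91, 2.91], [-0.3, 2.13], [-1.5, 1.42], [0.17, 2.43], [-1.26, 4.41], [0.16, 1.93], [-2.52, 2.52]. Speed limits (rad/s): [1.89, 1.89, 2.39, 2.39, 3.01, 3.01, 3.01].

### API

Orientations are given as [roll, pitch, yaw] about the fixed x, y, z axes, in that order (R = Rz(yaw) Ry(pitch) Rx(roll)).
In Python, from workcell import * gives the robot as it stands. The module is installed in compiled form; this text tells all that it offers.
- The arm moves only by the tool play_rows, never from a script. Its argument "deltas" is a list of rows, each a list of 7 numbers: the shift along the tool's x, y, z in units of 500 mm (1.0 is 500 mm), then the turn, a rotation vector about the tool's x, y, z in units of 120 degrees (1.0 is 120 degrees), then the closure, from 0 (fully open) to 1 (shut). A call has 1 to 10 rows; each row is the pose to reach, as a shift and turn from the pose commanded when the call began, along the tool's axes at that moment; what a row does not reach only later rows make up. A row lasts 1/10 s, in which the tool goes at most 50 mm and 8.59 degrees, less where a joint would pass 70% of its speed; a pose out of reach is approached as far as the arm can. A call with a number of a shift or a turn outside -1 to 1 is refused whole. A call with a gripper value outside its range is refused whole. The fingers move at their own pace and stop on an object; "newtons" is the grip in N (left out, the last holds). Time passes only in rows, so rows that repeat a pose let the fingers close. It gives the time, the measured TCP pose, the force, the opening and the grip force at its end, in the units of the state.
- observe(): the state, without advancing time (a new reading comes with each control period).
- grab_frame(name): name is "side" or "top" or "wrist"; returns the picture (400x640x3 uint8, red, green, blue); there is no depth.
- get_calibration(name): a dict with "fovy" (degrees; the focal length in pixels is half the picture's height over the tangent of half this angle, whatever the lens; pixels are square), "cx", "cy" (the principal point, pixels), "xyz" and "rotation" of the camera in the world. Camera axes: x right, y down, z forward; pixel columns grow to the right and rows downward; lengths in m; the calibration is good to about 2 mm. A picture is of the moment at which its call begins: read the wrist's pose just before it. get_calibration takes no time and is no camera call; for the wrist camera it gives the pose at the moment of the call.
- job_done(): hands the job in; it is judged then, once.
The state is a dict: "clock": time; "qpos": joint angles; "qd": joint speeds; "joint_efforts": joint torques, N m; "position": TCP position; "tool_rot": TCP orientation; "force": force on the tool from outside, world axes, zero at the start; "moment": the same for the moment, N m; "grip_width": finger opening in m; "finger_force": force on a finger pad.
Only numpy, scipy, OpenCV 4.12 (cv2) and the standard library are available. Lean on these libraries where they do the work, as an engineer would, in place of code of your own. Each camera call takes 0.05 s, during which the arm holds its last target. There are 200 camera calls.

### The job

Put the glue stick away: stand it, cap up, in the large round well of the wooden desk organizer so that it rests on the bottom of the well, and let go of it. Leave the lip balm standing where it is.

Things in the scene. Friction and masses are not known exactly. Their poses are not given: they have to be found in the camera images.
- glue_center (a point): upright glue stick, loose on the desk: round, 26 mm in diameter, 76 mm tall, 0.03 kg, red cap (upper 26 mm), white and blue body. Point: its centre, half-way up on the axis, 38 mm above its underside and 38 mm below its top; z points to the cap. Gripped in its upper third, it leaves the fingers clear of the organizer when it stands in the well.
- well_mouth (a point): centre of the mouth of the large round well, in the top face of the organizer: a fixed brown wooden block, 80 (its x) x 170 (its y) x 38 mm high; axes are the block's, z up. Blind hole 46 mm wide, 30 mm deep, flat bottom, 35 mm from the block's -y end; a stick standing on its bottom has its centre 8 mm above this point. Not for it: three small pen holes and, at the +y end, a square tray with battery cells.
- balm_center (a point): centre (half-way up) of the lip balm, the other upright tube on the desk: 18 mm in diameter and 68 mm tall, yellow with a white cap, loose; its underside lies 34 mm below this point. To be left alone.
Not all that is in view belongs to the job. What is shaped like the part that bears glue_center but orange is not meant. Leave any turquoise look-alike of the part that bears balm_center alone.

How it is judged:
By the outcome, as a careful person would: the job done as asked, in the order asked, and still so for the second after the job is handed in, with the robot touching nothing.
It also fails if it takes over 38 s, if anything falls off the work surface, if the arm or the gripper's body presses on something with over 40 N, if the wrist force passes 120 N, or if a joint passes its speed limit or range.

## Working session

There is one attempt and no reset: what is moved stays moved. The work goes in short steps, Python scripts to look and compute and a tool call to move; the robot and the scene stay as the last step left them, time stands still between calls to the robot, and variables do not carry over. Pictures are saved under pics/ and viewed, at most 10 in all, crops included, and the job is handed in when it is done.

Besides the shell and the picture viewer there is one more tool, called after "Emit:" as name([rows], argument=value, ...), one row to a line, values as JSON. play_rows: Moves the arm, as the interface text tells. Its arguments: {"type":"object","properties":{"deltas":{"type":"array"},"newtons":{"type":"number"}},"required":["deltas"]}

```bash
mkdir -p pics; python3 - <<'E'
from workcell import *
import cv2
for n in ("top","side"):
    im=grab_frame(n); cv2.imwrite(f"pics/{n}0.png",im[:,:,::-1]); print(n,get_calibration(n))
s=observe(); print(s["clock"],s["position"],s["tool_rot"],get_calibration("wrist"))
E
```

```text
top {'fovy': 46.9059407672446, 'cx': 313.6157781144451, 'cy': 197.82815571225046, 'xyz': array([ 0.44674068, -0.02713777,  0.96973905]), 'rotation': array([-3.05070563,  0.0032644 , -1.59581431])}
side {'fovy': 49.63518033844866, 'cx': 315.8390183362524, 'cy': 199.68028576479603, 'xyz': array([0.35082689, 0.74032917, 0.44407518]), 'rotation': array([-2.00859485,  0.00527181, -2.91422286])}
0.1 [ 0.2676294  -0.56446556  0.23078126] [-3.14054903e+00  9.93352367e-05  4.42759856e-01] {'fovy': 60.37884937692587, 'cx': 322.3796794788747, 'cy': 204.620860201262, 'xyz': array([ 0.33164283, -0.53532838,  0.37460553]), 'rotation': array([ 2.86019289e+00,  2.25719800e-03, -1.12764703e+00])}
```

View pics/top0.png

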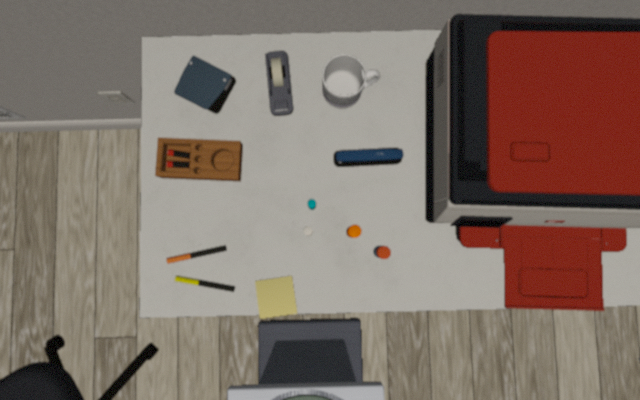

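View pics/side0.png

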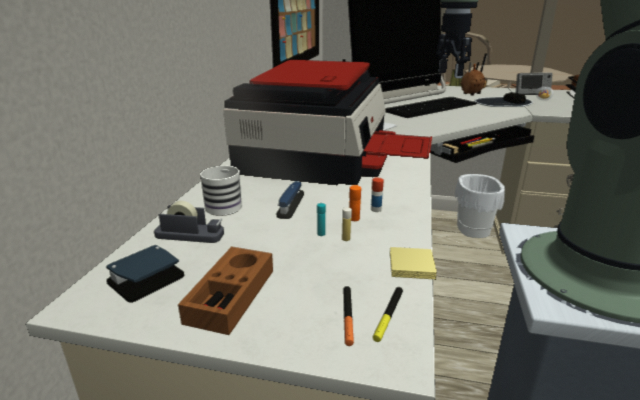

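Top view: glue stick (red cap) at (383,252), orange decoy at (354,231), balm (white cap) at (308,231), turquoise decoy at (312,203), well at (224,160). The side view agrees: glue (377,195), balm (347,224), well (243,261).

```bash
cat > h.py <<'E'
import numpy as np
from scipy.spatial.transform import Rotation as R
def ray(c,u,v,h=400):
    f=h/2/np.tan(np.radians(c["fovy"])/2)
    return R.from_euler("xyz",c["rotation"]).apply([(u-c["cx"])/f,(v-c["cy"])/f,1])
def hit(c,u,v,z):
    d=ray(c,u,v); return np.round(c["xyz"]+d*(z-c["xyz"][2])/d[2],4)
def proj(c,p,h=400):
    f=h/2/np.tan(np.radians(c["fovy"])/2)
    q=R.from_euler("xyz",c["rotation"]).inv().apply(np.array(p)-c["xyz"]); return np.round([c["cx"]+f*q[0]/q[2],c["cy"]+f*q[1]/q[2]],1)
E
python3 - <<'E'
from workcell import *
from h import *
import cv2
c=get_calibration("top")
for n,u,v,z in [("glue",383,252,.076),("orange",354,231,.076),("balm",308,231,.068),("turq",312,203,.068),("well",224,160,.038),
 ("b-tl",158,139,.038),("b-bl",156,179,.038),("b-br",240,181,.038),("b-tr",242,141,.038),("printer",430,220,.0),("printertop",436,208,.2),("tray",460,235,.05),("stapler",368,157,.04)]:
    print(n,hit(c,u,v,z))
s=get_calibration("side")
print("side cap tops", hit(s,378,181,.076),"well",hit(s,243,261,.038), "balm",hit(s,347,211,.068))
s0=cv2.imread("pics/side0.png"); t0=cv2.imread("pics/top0.png")
a=cv2.resize(t0[120:270,150:410],None,fx=3,fy=3,interpolation=2); cv2.imwrite("pics/tc.png",a)
E
```

```text
glue [ 0.4202 -0.1572  0.076 ]
orange [ 0.4619 -0.1027  0.076 ]
balm [ 0.4643 -0.0137  0.068 ]
turq [ 0.5189 -0.0228  0.068 ]
well [0.614  0.1551 0.038 ]
b-tl [0.6612 0.2905 0.038 ]
b-bl [0.5784 0.2942 0.038 ]
b-br [0.5699 0.1229 0.038 ]
b-tr [0.6526 0.1179 0.038 ]
printer [ 0.4822 -0.2695  0.    ]
printertop [ 0.4947 -0.2305  0.2   ]
tray [ 0.4491 -0.3151  0.05  ]
stapler [ 0.6124 -0.1393  0.04  ]
side cap tops [ 0.4179 -0.1495  0.076 ] well [0.6141 0.1621 0.038 ] balm [ 0.4631 -0.0045  0.068 ]
```

View pics/tc.png

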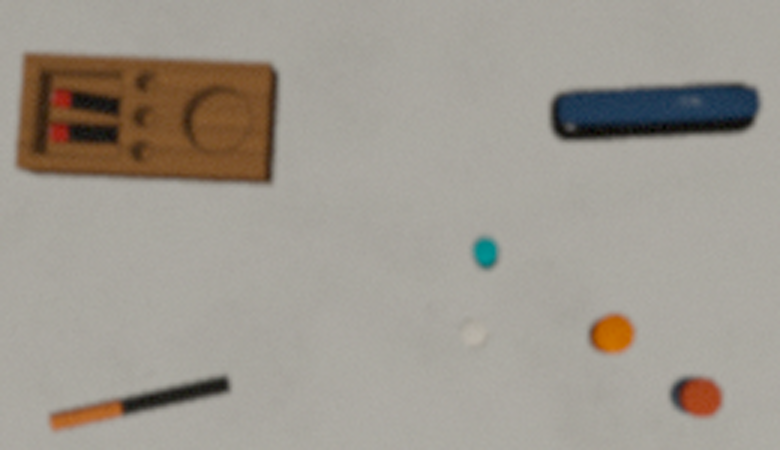

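The crop confirms the glue cap at (383,252), with the orange decoy 66 mm away towards +x+y, and the well at (223,160). I'll approach along the front of the printer, then yaw to about 50° so that the fingers close across the glue–orange line.

Emit:
play_rows([
  [0.03, -0.05, 0, 0, 0, 0, 0],
  [0.07, -0.1, 0, 0, 0, 0, 0],
  [0.1, -0.15, 0, 0, 0, 0, 0],
  [0.13, -0.2, 0, 0, 0, 0, 0],
  [0.16, -0.25, 0, 0, 0, 0, 0],
  [0.2, -0.3, 0, 0, 0, 0, 0],
  [0.23, -0.35, 0, 0, 0, 0, 0],
  [0.26, -0.4, 0, 0, 0, 0, 0],
  [0.26, -0.4, 0, 0, 0, 0, 0],
  [0.26, -0.4, 0, 0, 0, 0, 0],
])

```text
clock: 1.1
position: [0.2997, -0.3282, 0.2314]
tool_rot: [3.141, -0.0, 0.444]
force: [0.1, -0.8, 0.2]
grip_width: 0.0854
finger_force: 0.0
```

Emit:
play_rows([
  [0.05, -0.03, 0, 0, 0, -0.03, 0],
  [0.1, -0.06, 0.02, 0, 0, -0.06, 0],
  [0.15, -0.09, 0.03, 0, 0, -0.09, 0],
  [0.2, -0.12, 0.04, 0, 0, -0.12, 0],
  [0.25, -0.15, 0.05, 0, 0, -0.15, 0],
  [0.31, -0.18, 0.06, 0, 0, -0.18, 0],
  [0.37, -0.21, 0.06, 0, 0, -0.21, 0],
  [0.37, -0.21, 0.06, 0, 0, -0.21, 0],
  [0.37, -0.21, 0.06, 0, 0, -0.21, 0],
  [0.37, -0.21, 0.06, 0, 0, -0.21, 0],
])

```text
clock: 2.1
position: [0.4213, -0.1553, 0.2011]
tool_rot: [-3.141, 0.0, 0.881]
force: [0.4, 0.5, -0.0]
grip_width: 0.0855
finger_force: 0.0
```

```bash
cat >> h.py <<'E'
def units(s,target,yaw):
    T=R.from_euler("xyz",s["tool_rot"]); d=T.inv().apply(np.array(target)-s["position"])/.5
    r=(T.inv()*R.from_euler("xyz",[np.pi,0,yaw])).as_rotvec()/np.radians(120)
    return np.round(d,3),np.round(r,3)
E
python3 - <<'E'
from workcell import *
from h import *
import cv2
c=get_calibration("wrist"); im=grab_frame("wrist"); cv2.imwrite("pics/w1.png",im[:,:,::-1])
np.save("c1.npy",c,allow_pickle=True); s=observe(); print(s["clock"],s["position"],s["tool_rot"],s["force"]); print(proj(c,[.42,-.154,.076]),c)
E
```

```text
2.15 [ 0.42126021 -0.15528495  0.20119036] [-3.14139782e+00  3.70414107e-04  8.80283122e-01] [0.20840663 0.00974907 0.144478  ]
[319.5 195.3] {'fovy': 60.37884937692587, 'cx': 322.3796794788747, 'cy': 204.620860201262, 'xyz': array([ 0.46646061, -0.10175011,  0.34490427]), 'rotation': array([ 2.86026945e+00,  1.08660442e-03, -6.89902148e-01])}
```

View pics/w1.png

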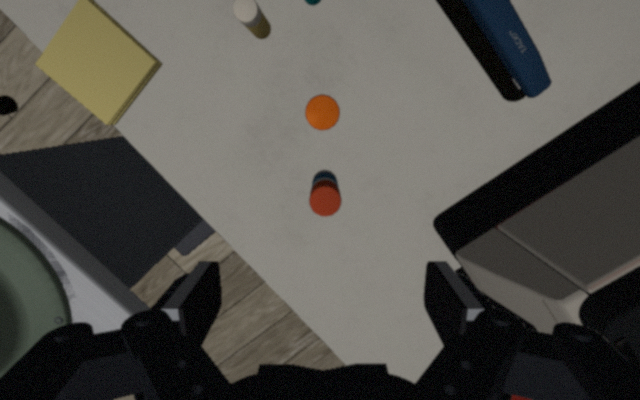

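The wrist view shows the glue cap at (325,198), the orange decoy straight ahead at (322,112), and both fingers clear of the printer.

```bash
python3 - <<'E'
from workcell import *
from h import *
c=get_calibration("wrist"); s=observe()
g=hit(c,325,199,.076); o=hit(c,322,112,.076); print(g,o)
print(units(s,[g[0],g[1],.045],.88), proj(c,s["position"]))
E
```

```text
[ 0.4214 -0.1592  0.076 ] [ 0.4629 -0.1052  0.076 ]
(array([-0.006,  0.005,  0.312]), array([-0.,  0.,  0.])) [321.1 264.3]
```

Emit:
play_rows([
  [-0.006, 0.005, 0.05, 0, 0, 0, 0],
  [-0.006, 0.005, 0.1, 0, 0, 0, 0],
  [-0.006, 0.005, 0.15, 0, 0, 0, 0],
  [-0.006, 0.005, 0.2, 0, 0, 0, 0],
  [-0.006, 0.005, 0.24, 0, 0, 0, 0],
  [-0.006, 0.005, 0.28, 0, 0, 0, 0],
  [-0.006, 0.005, 0.312, 0, 0, 0, 0],
  [-0.006, 0.005, 0.312, 0, 0, 0, 0],
  [-0.006, 0.005, 0.312, 0, 0, 0, 0],
], newtons=30)

```text
clock: 3.05
position: [0.4215, -0.1586, 0.0456]
tool_rot: [-3.141, 0.0, 0.882]
force: [0.3, 0.2, -0.4]
grip_width: 0.0852
finger_force: 0.0
```

Emit:
play_rows([
  [0, 0, 0, 0, 0, 0, 0.2],
  [0, 0, 0, 0, 0, 0, 0.35],
  [0, 0, 0, 0, 0, 0, 0.5],
  [0, 0, 0, 0, 0, 0, 0.6],
  [0, 0, 0, 0, 0, 0, 0.7],
  [0, 0, 0, 0, 0, 0, 0.8],
  [0, 0, 0, 0, 0, 0, 0.9],
  [0, 0, 0, 0, 0, 0, 1],
  [0, 0, 0, 0, 0, 0, 1],
  [0, 0, 0, 0, 0, 0, 1],
], newtons=30)

```text
clock: 4.05
position: [0.4219, -0.1581, 0.0456]
tool_rot: [3.141, -0.0, 0.883]
force: [-1.5, 0.6, 7.7]
grip_width: 0.0251
finger_force: 29.0
```

Emit:
play_rows([
  [0, 0, -0.03, 0, 0, 0, 1],
  [0, 0, -0.07, 0, 0, 0, 1],
  [0, 0, -0.12, 0, 0, 0, 1],
  [0, 0, -0.17, 0, 0, 0, 1],
  [0, 0, -0.22, 0, 0, 0, 1],
  [0, 0, -0.27, 0, 0, 0, 1],
  [0, 0, -0.31, 0, 0, 0, 1],
  [0, 0, -0.31, 0, 0, 0, 1],
])

```text
clock: 4.85
position: [0.4227, -0.1584, 0.2025]
tool_rot: [3.138, -0.001, 0.882]
force: [0.1, -0.3, -1.1]
grip_width: 0.0253
finger_force: 29.6
```

Emit:
play_rows([
  [0.04, -0.01, 0, 0, 0, 0, 1],
  [0.09, -0.01, 0, 0, 0, 0, 1],
  [0.15, -0.02, 0, 0, 0, 0, 1],
  [0.21, -0.03, 0, 0, 0, 0, 1],
  [0.27, -0.04, 0, 0, 0, 0, 1],
  [0.33, -0.05, 0, 0, 0, 0, 1],
  [0.39, -0.06, 0, 0, 0, 0, 1],
  [0.45, -0.07, 0, 0, 0, 0, 1],
  [0.5, -0.07, 0, 0, 0, 0, 1],
  [0.5, -0.07, 0, 0, 0, 0, 1],
])

```text
clock: 5.85
position: [0.5544, 0.0605, 0.1994]
tool_rot: [-3.14, -0.001, 0.886]
force: [-0.3, -1.1, -1.5]
grip_width: 0.0252
finger_force: 29.6
```

```bash
python3 - <<'E'
from workcell import *
from h import *
import cv2
c=get_calibration("wrist"); im=grab_frame("wrist"); cv2.imwrite("pics/w2.png",im[:,:,::-1])
s=observe(); print(s["clock"],s["position"],s["tool_rot"],s["force"],s["grip_width"]); print(proj(c,[.614,.157,.038]))
print(units(s,[.614,.157,.2],.882))
E
```

```text
5.9 [0.55351927 0.05865829 0.19923287] [-3.14038761e+00  4.24134165e-04  8.84750191e-01] [-0.67680995 -0.3097437  -0.29209204] 0.025227210414214263
[303.9  51.6]
(array([ 0.229, -0.031, -0.002]), array([-0.001,  0.   ,  0.001]))
```

View pics/w2.png

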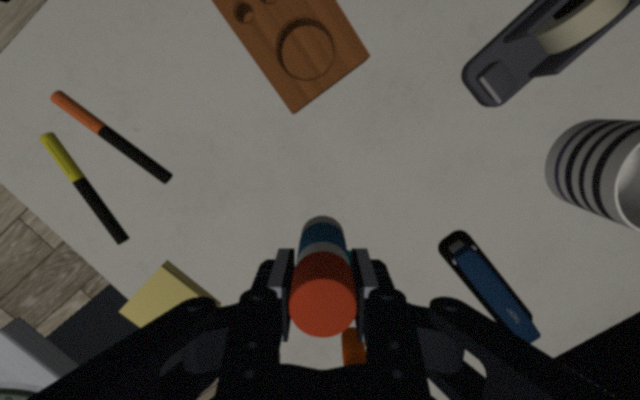

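The wrist view shows the well mouth centred near (306,49). The held stick's cap top is at about (323,294) and its lower end at about (322,228). I'll check the stick's tilt and get the well's position.

```bash
python3 - <<'E'
from workcell import *
from h import *
c=get_calibration("wrist"); s=observe(); p=s["position"]
print(hit(c,306,49,.038),hit(c,306,51,.038))
for dz in(-.045,.005,.031): # bottom, cap base, top of stick, axis and far edge
    q=p+[0,0,dz]; x=R.from_euler("xyz",s["tool_rot"]).apply([.013,0,0]); print(dz,proj(c,q),proj(c,q+x),proj(c,q-x))
E
```

```text
[0.6157 0.1553 0.038 ] [0.6147 0.1542 0.038 ]
-0.045 [321.5 230. ] [321.5 208.7] [321.5 250.6]
0.005 [321.  269.3] [321.  242.1] [321.  295.2]
0.031 [320.6 301.3] [320.6 269.6] [320.6 331.4]
```

The stick is upright and sits about 3 mm towards tool −x. Next I go above the well with that compensated, then take a closer look.

Emit:
play_rows([
  [0.04, -0.01, 0, 0, 0, 0, 1],
  [0.09, -0.01, 0, 0, 0, 0, 1],
  [0.14, -0.02, 0, 0, 0, 0, 1],
  [0.19, -0.03, 0.02, 0, 0, 0, 1],
  [0.234, -0.026, 0.05, 0, 0, 0, 1],
  [0.234, -0.026, 0.09, 0, 0, 0, 1],
  [0.234, -0.026, 0.13, 0, 0, 0, 1],
  [0.234, -0.026, 0.16, 0, 0, 0, 1],
  [0.234, -0.026, 0.16, 0, 0, 0, 1],
  [0.234, -0.026, 0.16, 0, 0, 0, 1],
])

```text
clock: 6.9
position: [0.6178, 0.1555, 0.1206]
tool_rot: [-3.142, 0.0, 0.882]
force: [0.6, -0.5, -0.3]
grip_width: 0.0251
finger_force: 29.6
```

```bash
python3 - <<'E'
from workcell import *
from h import *
import cv2
c=get_calibration("wrist"); im=grab_frame("wrist"); cv2.imwrite("pics/w3.png",im[:,:,::-1])
s=observe(); print(s["clock"],s["position"],s["tool_rot"],s["force"],s["grip_width"]); print(proj(c,[.615,.1555,.038]))
side=grab_frame("side"); cs=get_calibration("side"); print(proj(cs,[.615,.1555,.038]),proj(cs,[.615,.1555,.075]))
cv2.imwrite("pics/s3.png",cv2.resize(side[150:350,150:390,::-1],None,fx=3,fy=3))
E
```

```text
6.95 [0.61813302 0.15571711 0.12111533] [ 3.14107782e+00 -7.13703113e-04  8.82186367e-01] [-0.26992095  0.71271766  0.59286024] 0.025241296524389834
[318.5 213.6]
[244.  258.9] [242.3 240.2]
```

View pics/w3.png

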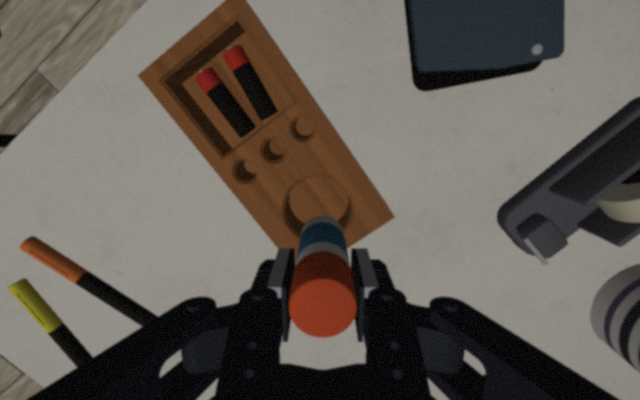

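View pics/s3.png

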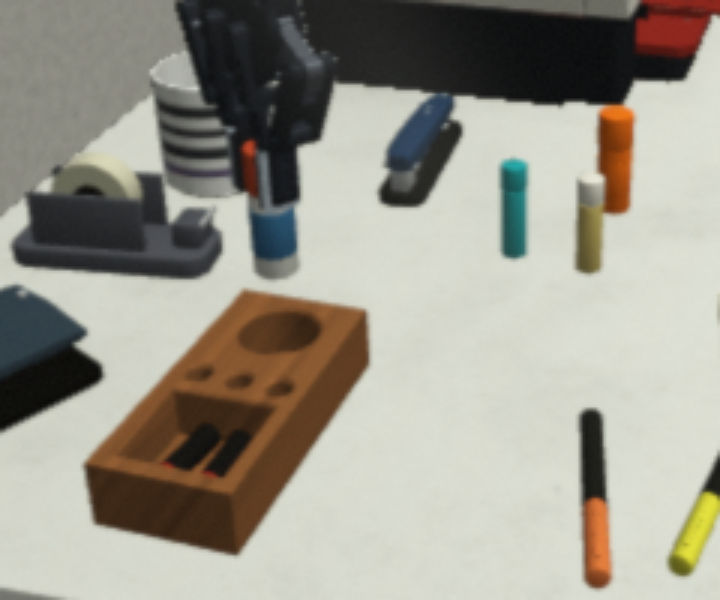

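The side crop shows the stick's bottom centre at about (242.3,239.3) in full-image pixels and the well at about (243.3,260.7). In the wrist view the well is centred at about (319,205).

```bash
python3 - <<'E'
from workcell import *
from h import *
c=get_calibration("wrist"); s=observe(); cs=get_calibration("side")
print("well wrist",hit(c,319,205,.038),"side",hit(cs,243.3,260.7,.038),"stick side",hit(cs,242.3,239.3,.076))
print(units(s,[.619,.160,.052],.882))
E
```

```text
well wrist [0.6196 0.1602 0.038 ] side [0.6139 0.1612 0.038 ] stick side [0.6154 0.1543 0.076 ]
(array([ 0.007, -0.004,  0.139]), array([ 0.   , -0.001,  0.   ]))
```

Emit:
play_rows([
  [0.01, -0.006, 0, 0, 0, 0, 1],
  [0.01, -0.006, 0.02, 0, 0, 0, 1],
  [0.01, -0.006, 0.04, 0, 0, 0, 1],
  [0.01, -0.006, 0.06, 0, 0, 0, 1],
  [0.01, -0.006, 0.08, 0, 0, 0, 1],
  [0.01, -0.006, 0.1, 0, 0, 0, 1],
  [0.01, -0.006, 0.11, 0, 0, 0, 1],
  [0.01, -0.006, 0.12, 0, 0, 0, 1],
  [0.01, -0.006, 0.12, 0, 0, 0, 1],
])

```text
clock: 7.9
position: [0.6184, 0.1615, 0.0597]
tool_rot: [-3.141, 0.001, 0.883]
force: [-0.6, -0.6, -1.2]
grip_width: 0.0254
finger_force: 29.6
```

```bash
python3 - <<'E'
from workcell import *
from h import *
import cv2
side=grab_frame("side"); cv2.imwrite("pics/s4.png",cv2.resize(side[200:300,180:300,::-1],None,fx=5,fy=5,interpolation=2))
s=observe(); print(s["clock"],s["position"],s["force"],s["grip_width"])
E
```

```text
7.95 [0.61864095 0.16166935 0.06019956] [ 0.34200037 -0.2373277  -0.34566508] 0.025463152046181648
```

View pics/s4.png

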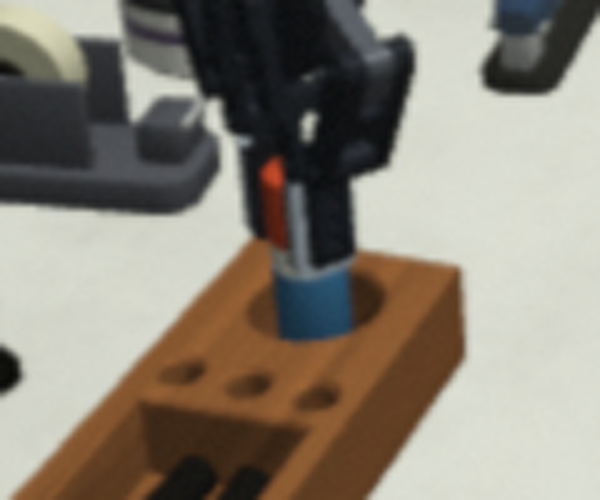

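The stick is inside the well mouth, touching nothing. I lower the last few millimetres to contact.

Emit:
play_rows([
  [0, 0, 0.004, 0, 0, 0, 1],
  [0, 0, 0.008, 0, 0, 0, 1],
  [0, 0, 0.011, 0, 0, 0, 1],
  [0, 0, 0.013, 0, 0, 0, 1],
  [0, 0, 0.013, 0, 0, 0, 1],
])

```text
clock: 8.45
position: [0.6186, 0.1617, 0.0538]
tool_rot: [-3.142, -0.0, 0.883]
force: [0.8, -0.9, -0.6]
grip_width: 0.0251
finger_force: 29.7
```

Emit:
play_rows([
  [0, 0, 0.001, 0, 0, 0, 1],
  [0, 0, 0.002, 0, 0, 0, 1],
  [0, 0, 0.003, 0, 0, 0, 1],
  [0, 0, 0.003, 0, 0, 0, 1],
])

```text
clock: 8.85
position: [0.6191, 0.162, 0.0536]
tool_rot: [3.141, -0.001, 0.883]
force: [-4.6, -1.2, 17.7]
grip_width: 0.0251
finger_force: 31.4
```

Contact with the well bottom. I ease off slightly and open gently.

Emit:
play_rows([
  [0, 0, -0.002, 0, 0, 0, 1],
  [0, 0, -0.002, 0, 0, 0, 1],
  [0, 0, -0.002, 0, 0, 0, 0.65],
  [0, 0, -0.002, 0, 0, 0, 0.6],
  [0, 0, -0.002, 0, 0, 0, 0.5],
  [0, 0, -0.002, 0, 0, 0, 0.4],
  [0, 0, -0.002, 0, 0, 0, 0.3],
  [0, 0, -0.002, 0, 0, 0, 0.3],
  [0, 0, -0.002, 0, 0, 0, 0.3],
])

```text
clock: 9.75
position: [0.6186, 0.1616, 0.0533]
tool_rot: [-3.142, 0.0, 0.883]
force: [-0.3, 1.2, 0.9]
grip_width: 0.0593
finger_force: 0.0
```

Emit:
play_rows([
  [0, 0, -0.02, 0, 0, 0, 0.3],
  [0, 0, -0.05, 0, 0, 0, 0.3],
  [0, 0, -0.1, 0, 0, 0, 0.3],
  [0, 0, -0.15, 0, 0, 0, 0.3],
  [0, 0, -0.2, 0, 0, 0, 0.3],
  [0, 0, -0.25, 0, 0, 0, 0.3],
  [0, 0, -0.3, 0, 0, 0, 0.3],
  [0, 0, -0.3, 0, 0, 0, 0.3],
  [0, 0, -0.3, 0, 0, 0, 0.3],
])

```text
clock: 10.65
position: [0.6189, 0.1617, 0.2048]
tool_rot: [3.14, -0.002, 0.882]
force: [-0.4, 0.1, -0.7]
grip_width: 0.0598
finger_force: 0.0
```

```bash
python3 - <<'E'
from workcell import *
from h import *
import cv2
side=grab_frame("side"); cv2.imwrite("pics/s5.png",cv2.resize(side[150:350,150:390,::-1],None,fx=3,fy=3,interpolation=2))
s=observe(); print(s["clock"],s["position"],s["force"],s["grip_width"])
cs=get_calibration("side"); print(proj(cs,[.617,.159,.084]),proj(cs,[.617,.159,.038]))
E
```

```text
10.7 [0.61853076 0.16151435 0.20382616] [-0.2537538  -0.4982419  -0.27593183] 0.06002627740051085
[239.9 236.4] [242.1 259.8]
```

View pics/s5.png

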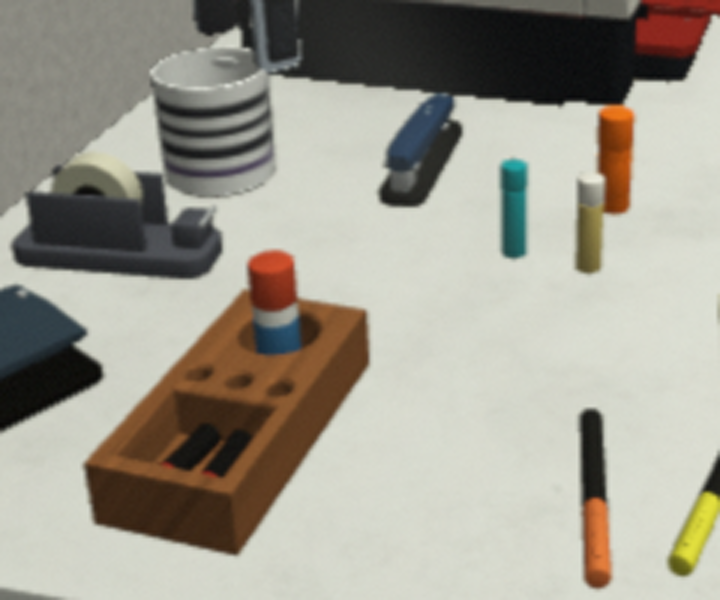

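The glue stick stands upright in the well, cap top at crop (271,260), where the projection puts it. The balm and decoys are undisturbed and the gripper is clear.

```bash
python3 -c "
from workcell import *
print(job_done())"
```

```text
the job is handed in; nothing more can be done
None
```

The glue stick stands cap up on the bottom of the large round well and has been let go. The lip balm was not touched, and I handed the job in at about 10.7 s of the 38 s allowed.

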